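# Push the trial weights home on the loading rail and bolt them in

### The job

Push the row of four touching bronze trial weights along the rail as one train, from behind and without lifting any of them or letting the row come apart, until it is fully home against the blue end stop. Then push the red knob sideways so that the bolt slides all the way across the rail behind the row. Leave the canister, mug, lantern ring and magnetic base where they stand.

Things in the scene. Friction and masses are not known exactly. Their poses are not given: they have to be found in the camera images.
- rail: Fixed aluminium channel, 380 x 52 mm. Origin: centre of underside, on the shelf; x along it towards the end stop (push this way), z up. Floor 8 mm, wall tops 16 mm above the shelf; 34 mm wide inside; open at its -x end. Bolt on a dark steel guide block on the -y side: y -26 to -114, x -10 to +34 mm, 17 mm high, cheeks to 27 mm.
- rail_stop (a point): Centre of the face of the blue end stop that the front weight must touch: rail x = +165 mm, 23 mm above the shelf. The stop is 48 mm wide and its top is 44 mm above the shelf.
- weight1: Bronze trial weight: block 36 mm along the rail, 32 mm wide, 30 mm high, about 0.23 kg, loose in the channel. Origin: centre of its underside, 8 mm above the shelf; x towards the stop. Front of the row, nearest the stop.
- weight2: Bronze trial weight: block 36 mm along the rail, 32 mm wide, 30 mm high, about 0.23 kg, loose in the channel. Origin: centre of its underside, 8 mm above the shelf; x towards the stop. Number 2 from the front of the row.
- weight3: Bronze trial weight: block 36 mm along the rail, 32 mm wide, 30 mm high, about 0.23 kg, loose in the channel. Origin: centre of its underside, 8 mm above the shelf; x towards the stop. Number 3 from the front of the row.
- weight4: Bronze trial weight: block 36 mm along the rail, 32 mm wide, 30 mm high, about 0.23 kg, loose in the channel. Origin: centre of its underside, 8 mm above the shelf; x towards the stop. Rear of the row: the one to push on; its centre lies 126 mm from the stop face when the row is home (its rear face 144 mm).
- bolt (a joint): Bolt travel in m: 0 = drawn out (rail clear), 0.055 = fully across, moving along the rail's +y. Starts at 0 to 0.008; friction about 2 N; stays where left. Steel bar at rail x +8 to +16 mm (5 mm behind the rear weight when the row is home; weights in the way block it), 18 to 28 mm above the shelf; tip at rail y -36 mm drawn out, +19 mm across.
- bolt_knob (a point): Centre of the bolt's red upright round knob, 14 mm diameter, 28 to 60 mm above the shelf (this point 44 mm). At rail x +12 mm; rail y -85 mm drawn out, -30 mm across. Push it on its -y side, towards the rail (+y). The bar reaches 13 mm beyond the knob's axis on the -y side.
- canister: Bystander: aluminium screw-top canister, 84 mm diameter, 110 mm high. Origin: centre of its underside. Leave alone.
- mug: Bystander: chipped blue enamel mug, 82 mm diameter, 80 mm high, with a handle reaching 70 mm from its axis along its y. Origin: centre of its underside. Leave alone.
- lantern_ring: Bystander: bronze lantern ring lying flat, 70 mm outside diameter, 54 mm bore, 24 mm high. Origin: centre of its underside. Leave alone.
- magnetic_base: Bystander: steel magnetic base block, 60 x 50 mm, 55 mm high, red knob on its -x face. Origin: centre of its underside. Leave alone.
Mind the look-alikes: they are no part of the job. Leave any purple look-alike of the weight2 alone.

How it is judged:
By the outcome, as a careful person would: the job done as asked, in the order asked, and still so for the second after the job is handed in, with the robot touching nothing.
It also fails if it takes over 48 s, if anything falls off the work surface, if the arm or the gripper's body presses on something with over 40 N, if the wrist force passes 120 N, or if a joint passes its speed limit or range.

### The arm

A 6-joint arm with a two-finger parallel gripper is mounted at the origin on the work surface. World frame = base frame: x ahead of the robot, y to its left, z up, the work surface at z = 0. Lengths are in m, angles in degrees, forces in N, time in s.
With the tool pointing down it reaches from about 0.25 to 0.725 m from the base axis. Payload 9.7 kg.
Tool frame: the origin (TCP) lies on the centre line of the jaws, within the pads' length; the fingertips stand 17 mm ahead of it and the grasp point (between the pads) lies 2 mm behind it (bot.tip_extent is the distance from the TCP to the fingertips, in m); z points along the fingers, y is the line along which they close (so a half turn about z gives the same grasp; the last joint's range is limited). The gripper opens to 85 mm and grips with 20 to 120 N. Pads are 22 mm wide; open, the fingers measure 114 mm over their backs; the gripper's body (76 mm by 85 mm) begins 54 mm behind the grasp point. The pads swing forward as they close: fully open they stand 13 mm farther back than shut.
Start: joints at [71.677, 4.979, 10.078, 95.1, 0, 90], TCP at [0.173, 0.522, 0.248] pointing down, gripper open.
Joint ranges: [-179.16, 179.16], [-48.56, 103.87], [-65.8, 70.77], [-126.05, 130.52], [-82.76, 87.17], [-180, 180]. Speed limits (degrees/s): [127.2, 127.2, 147.25, 180, 180, 180].

### API

Orientations are given as [roll, pitch, yaw] about the fixed x, y, z axes, in that order (R = Rz(yaw) Ry(pitch) Rx(roll)).
In Python, from workcell import bot gives the robot as it stands.
- The arm moves only by the tool carry_out, never from a script. Its argument "moves" is text: rows parted by semicolons, each of 7 numbers parted by spaces: the shift along the tool's x, y, z in mm, then the turn, a rotation vector about the tool's x, y, z in degrees, then the finger opening in mm, from 0 to 85.4. A call has 1 to 20 rows; each row is the pose to reach, as a shift and turn from the pose commanded when the call began, along the tool's axes at that moment; what a row does not reach only later rows make up. A row lasts 1/10 s, in which the tool goes at most 50 mm and 8.59 degrees, less where a joint would pass 70% of its speed; a pose out of reach is approached as far as the arm can. A call with a gripper value outside its range is refused whole. The fingers move at their own pace and stop on an object; "force" is the grip in N (left out, the last holds). Time passes only in rows, so rows that repeat a pose let the fingers close. It gives the time, the measured TCP pose, the force, the opening and the grip force at its end, in the units of the state.
- bot.get_obs(): the state, without advancing time (a new reading comes with each control period).
- bot.camera(name): name is "scene" or "top" or "wrist"; returns a dict with "img" (480x640x3 uint8, red, green, blue), "mtx" (3x3 intrinsics, pixels), "k1" (the pictures are not rectified: a ray, as slopes to the right and down, at radius r is drawn at 1 + k1 r^2 times it, then the intrinsics apply), "position" and "orientation" of the camera in the world; the wrist camera has in their place "mount" (4x4, takes a point from camera to tool coordinates, whose origin is the TCP and whose axes are the flange's). Camera axes: x right, y up, looking along -z (the intrinsics and any distortion apply to the point x, -y, -z); pixel columns grow to the right and rows downward; lengths in m; the calibration is good to about 2 mm. A picture is of the moment at which its call begins: read the wrist's pose just before it. There is no depth.
- bot.job_done(): hands the job in; it is judged then, once.
The state is a dict: "time": time; "q": joint angles; "qd": joint speeds; "joint_efforts": joint torques, N m; "ee_pos": TCP position; "tcp_rot": TCP orientation; "wrist_force": force on the tool from outside, world axes, zero at the start; "torque": the same for the moment, N m; "opening": finger opening in m; "grasp_force": force on a finger pad.
Only numpy, scipy, OpenCV 4.12 (cv2) and the standard library are available. Lean on these libraries where they do the work, as an engineer would, in place of code of your own. Each camera call takes 0.05 s, during which the arm holds its last target. There are 200 camera calls.

## Working session

There is one attempt and no reset: what is moved stays moved. The work goes in short steps, Python scripts to look and compute and a tool call to move; the robot and the scene stay as the last step left them, time stands still between calls to the robot, and variables do not carry over. Pictures are saved under pics/ and viewed, at most 10 in all, crops included, and the job is handed in when it is done.

Besides the shell and the picture viewer there is one more tool, called after ">>>" by a JSON object that holds its "op" and its "data". carry_out: Moves the arm, as the interface text tells. Its arguments: {"type":"object","properties":{"moves":{"type":"string"},"force":{"type":"number"}},"required":["moves"]}

```bash
mkdir -p pics; cat > h.py <<'E'
import numpy as np, cv2, json
from workcell import bot
from scipy.spatial.transform import Rotation as R
def snap(n,f):
    o=bot.get_obs(); c=bot.camera(n); cv2.imwrite(f'pics/{f}.png',c['img'][:,:,::-1])
    d={k:np.array(v).tolist() for k,v in c.items() if k!='img'}
    d['ee']=np.array(o['ee_pos']).tolist(); d['rot']=np.array(o['tcp_rot']).tolist()
    json.dump(d,open(f'pics/{f}.json','w')); return d
E
python3 - <<'E'
from h import *
for n in('scene','top','wrist'):
    print(n,snap(n,n+'0'))
print(bot.get_obs())
E
```

```text
scene {'mtx': [[475.25252392447356, 0.0, 314.931273377969], [0.0, 475.25252392447356, 238.42088451942277], [0.0, 0.0, 1.0]], 'k1': 0.0021483421343755824, 'position': [1.2199463010089737, 0.16367456624073298, 0.6957816613349856], 'orientation': [47.27213953730357, 1.062573527616612, 100.72516011541725], 'ee': [0.17284977908672516, 0.521928434209412, 0.24757801302536342], 'rot': [-179.9252795490526, -0.0009766269651029147, 161.67477192381253]}
top {'mtx': [[574.2303949083033, 0.0, 318.14612357600083], [0.0, 574.2303949083033, 235.29110400383502], [0.0, 0.0, 1.0]], 'k1': -0.1430580651242541, 'position': [0.34726978046423596, 0.016119027540204722, 1.336142193398015], 'orientation': [8.419355141258775, -0.8485898335361243, -88.64602100891427], 'ee': [0.17283317107335253, 0.5219101731994232, 0.2475963314270902], 'rot': [-179.92329317213424, -0.00047181273354192203, 161.67480121591626]}
wrist {'mtx': [[387.94985458665406, 0.0, 317.22308181026574], [0.0, 387.94985458665406, 235.52373897268356], [0.0, 0.0, 1.0]], 'k1': -0.012573318479996713, 'mount': [[-0.0008460332602153362, 0.96335312082426
[... 363 characters left out ...]
77e-05, 161.67921588203524]}
{'time': 0.15, 'q': array([ 7.16772542e+01,  5.00402218e+00,  1.00464658e+01,  9.51008386e+01,
       -1.07726469e-03,  9.00024170e+01]), 'qd': array([-0.1156231 , -0.07315408,  0.13870926,  0.00287833,  0.04923622,
       -0.07175841]), 'joint_efforts': array([-9.38027392e-05, -5.20760107e+01,  4.65044188e+01,  1.38792713e-02,
       -2.05130419e-05,  1.53059807e-05]), 'ee_pos': array([0.17285841, 0.52196432, 0.24775857]), 'tcp_rot': array([-1.79941605e+02,  1.07972749e-03,  1.61674838e+02]), 'wrist_force': array([ 0.11986411, -0.69131635, -0.13694972]), 'torque': array([ 0.02711348, -0.00796844,  0.02469335]), 'grasp_force': 0.0, 'opening': 0.08521999807220888}
```

View pics/top0.png

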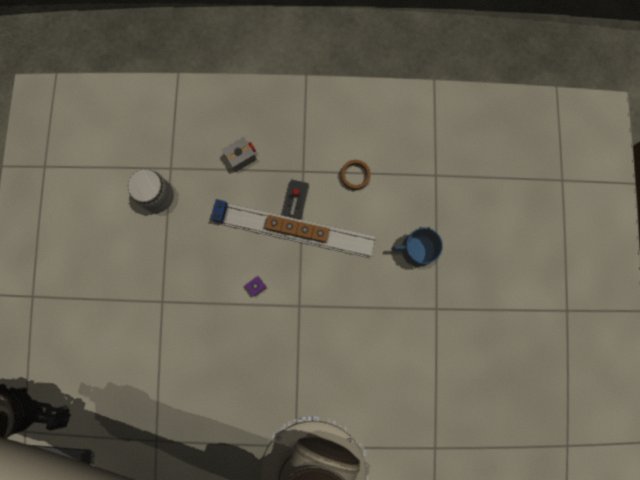

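View pics/scene0.png

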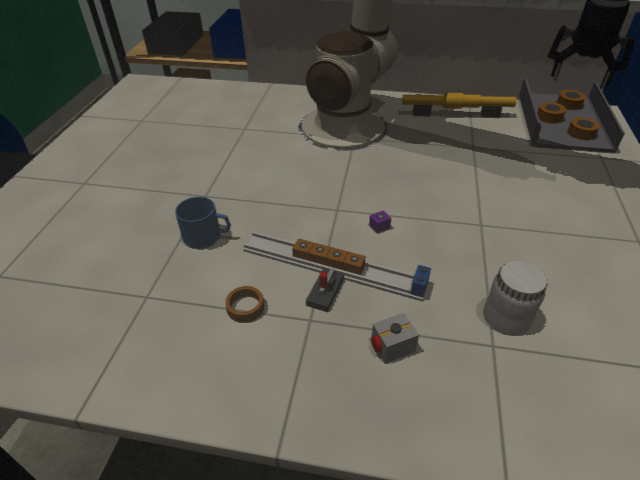

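The top view shows the rail running from its open end at about (373,246) to the blue stop at (218,211). The four weights are at about (274,222), (290,226), (305,229) and (320,233).

Possible mix-ups:
- **Weights:** the bronze row at (274..320,228), the purple cube at (255,286), and the bronze ring at (355,174). I choose the bronze row in the rail.
- **Red knob:** the bolt knob at (295,192), and the magnetic base's knob at (252,149). I choose the one on the dark guide block.

```bash
python3 - <<'E'
import cv2,numpy as np
a=cv2.imread('pics/top0.png')[165:270,205:385]
a=cv2.resize(a,None,fx=4.4,fy=4.4,interpolation=cv2.INTER_CUBIC)
cv2.imwrite('pics/topc.png',cv2.convertScaleAbs(a,alpha=1.4))
a=cv2.imread('pics/scene0.png')[220:320,235:440]
a=cv2.resize(a,None,fx=3.9,fy=3.9,interpolation=cv2.INTER_CUBIC)
cv2.imwrite('pics/scenec.png',cv2.convertScaleAbs(a,alpha=1.4))
E
```

```text
(no output)
```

View pics/topc.png

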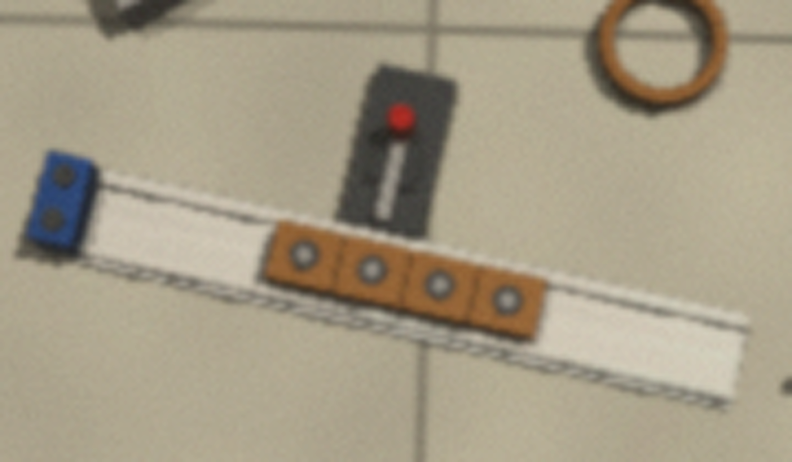

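View pics/scenec.png

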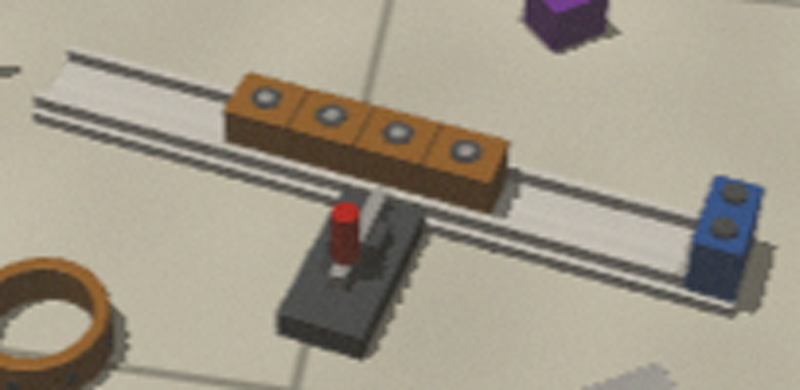

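The crops confirm the choice. Weight studs in the top crop are at (303,254) to (507,300), the knob top is at (401,117), and the stop bolts are at (63,175) and (52,218).

```bash
cat >> h.py <<'E'
def ray(d,uv):
    m=np.array(d['mtx']); p=cv2.undistortPoints(np.array([[uv]],float),m,np.array([d['k1'],0,0,0.]))[0,0]
    v=np.array([p[0],-p[1],-1])
    if 'mount' in d:
        M=np.array(d['mount']); Rt=R.from_euler('xyz',d['rot'],degrees=True).as_matrix()
        return np.array(d['ee'])+Rt@M[:3,3], Rt@M[:3,:3]@v
    return np.array(d['position']), R.from_euler('xyz',d['orientation'],degrees=True).as_matrix()@v
def atz(d,uv,z):
    o,v=ray(d,uv); return o+v*(z-o[2])/v[2]
def load(f): return json.load(open(f'pics/{f}.json'))
E
python3 - <<'E'
from h import *
np.set_printoptions(precision=4,suppress=True)
names=['w1','w2','w3','w4','knob','s1','s2','rearL','rearR']
z=[.038]*4+[.06,.044,.044,.038,.038]
T=np.array([(303,254),(371,269),(439,285),(507,300),(401,117),(63,175),(52,218),(545,282),(534,340)])/4.4+[204.6,164.6]
S=np.array([(466,151),(398,132),(331,115),(266,97),(346,212),(723,228),(735,192)])/3.9+[234.6,219.6]
P={}
for i,n in enumerate(names):
    a=atz(load('top0'),T[i],z[i]); b=atz(load('scene0'),S[i],z[i]) if i<7 else a
    P[n]=(a+b)/2; print(n,a[:2],b[:2])
d=(P['w1']-P['w4'])[:2]; print('spacing',np.linalg.norm(d)/3,'yaw',np.degrees(np.arctan2(d[1],d[0])))
u=d/np.linalg.norm(d); n=np.array([-u[1],u[0]])
c=np.mean([P[f'w{i}'][:2] for i in (1,2,3,4)],0)
for k,p in P.items(): print(k,'along',(p[:2]-c)@u,'side',(p[:2]-c)@n)
print('u',u,'n',n,'c',c)
E
```

```text
w1 [0.5672 0.1046] [0.5658 0.105 ]
w2 [0.5602 0.0689] [0.5581 0.0695]
w3 [0.5527 0.0333] [0.5517 0.0339]
w4 [ 0.5457 -0.0023] [ 0.5441 -0.0016]
knob [0.6366 0.055 ] [0.637  0.0568]
s1 [0.6049 0.2312] [0.6024 0.2316]
s2 [0.5819 0.2358] [0.5777 0.2366]
rearL [ 0.5557 -0.0218] [ 0.5557 -0.0218]
rearR [ 0.5251 -0.0168] [ 0.5251 -0.0168]
spacing 0.03629387542038113 yaw 78.55602100617571
w1 along 0.05446461830137207 side -1.5910748588094658e-05
w2 along 0.01811826042228037 side 0.0001150891622365171
w3 along -0.018165870763881185 side -8.326766506011078e-05
w4 along -0.054417007959771294 side -1.5910748588092073e-05
knob along 0.020530073081933886 side -0.07859327942869908
s1 along 0.18591171379554225 side -0.011250927974168368
s2 along 0.18590916636026808 side 0.013039820964344731
rearL along -0.07176532112500915 side -0.01454521370118411
rearR along -0.07287193122556372 side 0.016457511190614806
u [0.1984 0.9801] n [-0.9801  0.1984] c [0.5557 0.0514]
```

>>> {"op": "carry_out", "data": {"moves": "-60 -50 5 0 0 8 0;-100 -83 10 0 0 16 0;-140 -116 15 0 0 24 0;-180 -149 20 0 0 32 0;-220 -182 25 0 0 40 0;-260 -215 30 0 0 47 0;-300 -248 35 0 0 54 0;-340 -281 40 0 0 60 0;-380 -314 45 0 0 66 0;-420 -347 45 0 0 72 0;-460 -380 45 0 0 77 0;-490 -405 45 0 0 80 0;-510 -422 45 0 0 82 0;-520 -430 45 0 0 83 0;-524 -433 45 0 0 83.1 0;-524 -433 45 0 0 83.1 0;-524 -433 45 0 0 83.1 0;-524 -433 45 0 0 83.1 0"}}

```text
time: 1.95
ee_pos: [0.5338, -0.0525, 0.2036]
tcp_rot: [180.0, -0.0, 78.7]
wrist_force: [-0.6, -0.4, -0.6]
opening: -0.0
grasp_force: 0.0
```

```bash
python3 - <<'E'
from h import *
o=bot.get_obs(); print(o['time'],o['ee_pos'],o['tcp_rot'],o['opening'],bot.tip_extent,o['wrist_force'],o['q'])
snap('wrist','w1')
E
```

```text
1.95 [ 0.53378316 -0.05253064  0.20356042] [ 1.79988842e+02 -8.81603473e-03  7.86711890e+01] -1.0070840684559866e-05 0.017 [-0.57580428 -0.39416297 -0.56642921] [-5.62432013e+00  2.38433868e+00  2.38700201e+00  8.99906843e+01
  7.66330041e-03  9.57044926e+01]
```

View pics/w1.png

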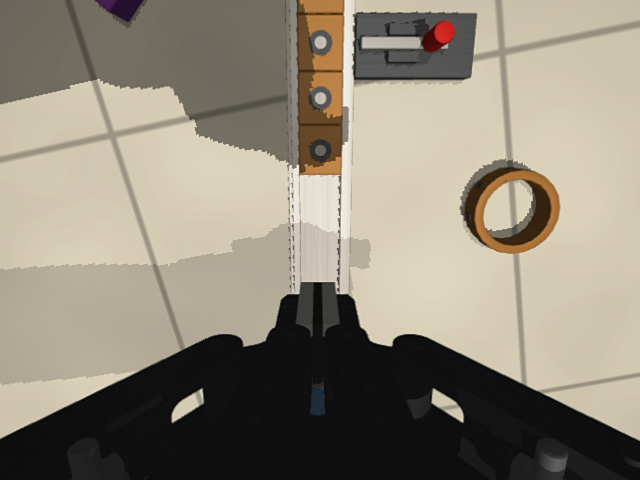

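The wrist view shows the weights' studs at (320,150), (320,98) and (320,43), the rear top edge at row 174, and the knob top at (441,32). The fingers sit over the channel.

```bash
python3 - <<'E'
from h import *
d=load('w1'); e=np.array(d['ee']); Rt=R.from_euler('xyz',d['rot'],degrees=True).as_matrix()
for n,uv,z in [('w4',(320,150),.038),('w3',(320,98),.038),('w2',(320.5,43),.038),('rear',(320,174),.038),('knob',(443,33),.06),('wallL',(293,220),.016),('wallR',(347,220),.016),('wallLf',(294,100),.016),('wallRf',(349,100),.016)]:
    p=atz(d,uv,z); print(n,np.round(p,4),'tool mm',np.round(Rt.T@(p-e)*1000,1))
E
```

```text
w4 [ 0.5462 -0.0016  0.038 ] tool mm [ 52.4   2.1 165.6]
w3 [0.5533 0.0339 0.038 ] tool mm [ 88.5   2.1 165.6]
w2 [0.5606 0.0689 0.038 ] tool mm [124.3   2.4 165.6]
rear [ 0.5428 -0.0187  0.038 ] tool mm [ 34.9   2.2 165.6]
knob [0.6365 0.0554 0.06  ] tool mm [125.9  79.5 143.6]
wallL [ 0.5131 -0.054   0.016 ] tool mm [ -5.5 -20.  187.6]
wallR [ 0.557  -0.0628  0.016 ] tool mm [ -5.5  24.7 187.6]
wallLf [0.534  0.0379 0.016 ] tool mm [ 88.7 -17.6 187.6]
wallRf [0.5752 0.0296 0.016 ] tool mm [ 88.6  24.4 187.6]
```

>>> {"op": "carry_out", "data": {"moves": "0 2 20 0 0 0 0;0 2 50 0 0 0 0;0 2 85 0 0 0 0;0 2 115 0 0 0 0;0 2 140 0 0 0 0;0 2 155 0 0 0 0;0 2 162 0 0 0 0;0 2 165 0 0 0 0;0 2 165 0 0 0 0;0 2 165 0 0 0 0;4 2 165 0 0 0 0;8 2 165 0 0 0 0;10 2 165 0 0 0 0;10 2 165 0 0 0 0"}}

```text
time: 3.4
ee_pos: [0.5383, -0.0438, 0.0384]
tcp_rot: [180.0, -0.0, 78.6]
wrist_force: [0.1, -0.6, -0.0]
opening: -0.0002
grasp_force: 0.0
```

```bash
python3 - <<'E'
from h import *
o=bot.get_obs(); print(o['time'],o['ee_pos'],o['tcp_rot'],o['wrist_force'])
snap('wrist','w2')
E
```

```text
3.4 [ 0.5382656  -0.04384527  0.03838799] [ 1.79993440e+02 -4.48059623e-03  7.86093868e+01] [ 0.0970991  -0.61594194 -0.04033239]
```

View pics/w2.png

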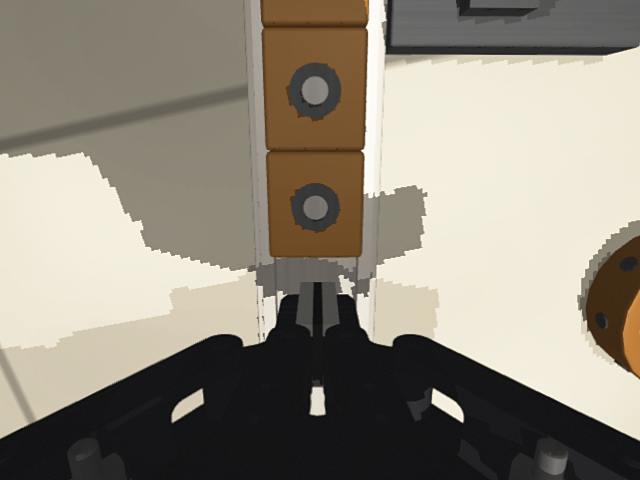

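The fingers are about 14 mm behind the rear weight and centred on it, with nothing touching. I'll approach slowly and push.

>>> {"op": "carry_out", "data": {"moves": "3 0 0 0 0 0 0;6 0 0 0 0 0 0;9 0 0 0 0 0 0;11 0 0 0 0 0 0;12 0 0 0 0 0 0;13 0 0 0 0 0 0;14 0 0 0 0 0 0;15 0 0 0 0 0 0;16 0 0 0 0 0 0;17 0 0 0 0 0 0;18 0 0 0 0 0 0;19.5 0 0 0 0 0 0;21 0 0 0 0 0 0;23 0 0 0 0 0 0;25 0 0 0 0 0 0;27 0 0 0 0 0 0;29 0 0 0 0 0 0;31 0 0 0 0 0 0;33 0 0 0 0 0 0;35 0 0 0 0 0 0"}}

```text
time: 5.45
ee_pos: [0.5449, -0.0107, 0.0383]
tcp_rot: [-180.0, 0.1, 78.5]
wrist_force: [-1.8, -5.4, 0.2]
opening: -0.0003
grasp_force: 2.8
```

>>> {"op": "carry_out", "data": {"moves": "2 0 0 0 0 0 0;4 0 0 0 0 0 0;6 0 0 0 0 0 0;8 0 0 0 0 0 0;10 0 0 0 0 0 0;12 0 0 0 0 0 0;14 0 0 0 0 0 0;16 0 0 0 0 0 0;18 0 0 0 0 0 0;20 0 0 0 0 0 0;22 0 0 0 0 0 0;24 0 0 0 0 0 0;26 0 0 0 0 0 0;28 0 0 0 0 0 0;30 0 0 0 0 0 0;32 0 0 0 0 0 0;34 0 0 0 0 0 0;35 0 0 0 0 0 0;36 0 0 0 0 0 0;36 0 0 0 0 0 0"}}

```text
time: 7.45
ee_pos: [0.5521, 0.0247, 0.0383]
tcp_rot: [180.0, 0.1, 78.5]
wrist_force: [-1.0, -5.0, 1.0]
opening: -0.0003
grasp_force: 2.5
```

```bash
python3 - <<'E'
from h import *
o=bot.get_obs(); print(o['time'],o['ee_pos'],o['tcp_rot'],o['wrist_force'])
snap('wrist','w3');snap('top','t3')
w=cv2.imread('pics/w3.png')[0:300,150:500]
t=cv2.imread('pics/t3.png')[165:270,205:385]
t=cv2.resize(t,(600,350)); w=cv2.resize(w,(290,250))
im=np.zeros((600,600,3),np.uint8); im[:350]=t; im[350:,:290]=w
cv2.imwrite('pics/c3.png',im)
E
```

```text
7.45 [0.55210561 0.02467906 0.03831857] [1.79996055e+02 8.27806810e-02 7.85414846e+01] [-1.00261813 -5.01931146  1.02770729]
```

View pics/c3.png

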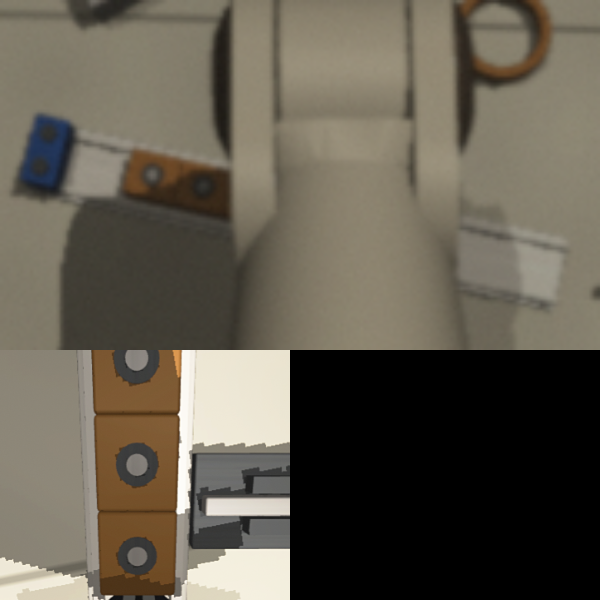

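The row is together and moving with about 5 N, with about 44 mm still to go.

>>> {"op": "carry_out", "data": {"moves": "1 0 0 0 0 0 0;2.5 0 0 0 0 0 0;4.5 0 0 0 0 0 0;6.5 0 0 0 0 0 0;8.5 0 0 0 0 0 0;10.5 0 0 0 0 0 0;12.5 0 0 0 0 0 0;14.5 0 0 0 0 0 0;16.5 0 0 0 0 0 0;18.5 0 0 0 0 0 0;20.5 0 0 0 0 0 0;22.5 0 0 0 0 0 0;24.5 0 0 0 0 0 0;26.5 0 0 0 0 0 0;28.5 0 0 0 0 0 0;30.5 0 0 0 0 0 0;32.5 0 0 0 0 0 0;34 0 0 0 0 0 0;35 0 0 0 0 0 0;36 0 0 0 0 0 0"}}

```text
time: 9.55
ee_pos: [0.5592, 0.0599, 0.0383]
tcp_rot: [-180.0, 0.1, 78.5]
wrist_force: [-1.0, -5.7, 0.9]
opening: 0.0005
grasp_force: 3.0
```

>>> {"op": "carry_out", "data": {"moves": "1 0 0 0 0 0 0;1.7 0 0 0 0 0 0;2.4 0 0 0 0 0 0;3 0 0 0 0 0 0;3.6 0 0 0 0 0 0;4.2 0 0 0 0 0 0;4.8 0 0 0 0 0 0;5 0 0 0 0 0 0;5 0 0 0 0 0 0"}}

```text
time: 10.45
ee_pos: [0.5602, 0.0648, 0.0383]
tcp_rot: [180.0, 0.1, 78.5]
wrist_force: [-0.9, -6.2, 1.5]
opening: 0.0002
grasp_force: 2.9
```

>>> {"op": "carry_out", "data": {"moves": "0.5 0 0 0 0 0 0;1 0 0 0 0 0 0;1.5 0 0 0 0 0 0;2 0 0 0 0 0 0;2 0 0 0 0 0 0"}}

```text
time: 10.95
ee_pos: [0.5606, 0.0668, 0.0383]
tcp_rot: [180.0, 0.1, 78.5]
wrist_force: [-0.9, -5.4, 2.5]
opening: 0.0001
grasp_force: 2.8
```

>>> {"op": "carry_out", "data": {"moves": "0.5 0 0 0 0 0 0;1 0 0 0 0 0 0;1 0 0 0 0 0 0"}}

```text
time: 11.25
ee_pos: [0.5608, 0.0677, 0.0383]
tcp_rot: [-180.0, 0.1, 78.5]
wrist_force: [-1.4, -6.1, 2.1]
opening: -0.0003
grasp_force: 2.9
```

>>> {"op": "carry_out", "data": {"moves": "0.5 0 0 0 0 0 0;1 0 0 0 0 0 0;1 0 0 0 0 0 0"}}

```text
time: 11.55
ee_pos: [0.561, 0.0687, 0.0383]
tcp_rot: [-180.0, 0.1, 78.5]
wrist_force: [-1.2, -5.8, 1.8]
opening: 0.0
grasp_force: 2.9
```

>>> {"op": "carry_out", "data": {"moves": "0.5 0 0 0 0 0 0;1 0 0 0 0 0 0;1 0 0 0 0 0 0"}}

```text
time: 11.85
ee_pos: [0.5611, 0.0692, 0.0383]
tcp_rot: [-180.0, 0.1, 78.5]
wrist_force: [-1.4, -8.5, 2.1]
opening: -0.0002
grasp_force: 4.2
```

>>> {"op": "carry_out", "data": {"moves": "0.5 0 0 0 0 0 0;1 0 0 0 0 0 0;1 0 0 0 0 0 0"}}

```text
time: 12.15
ee_pos: [0.5611, 0.0693, 0.0383]
tcp_rot: [180.0, 0.2, 78.5]
wrist_force: [-2.4, -12.4, 3.5]
opening: 0.0001
grasp_force: 6.8
```

>>> {"op": "carry_out", "data": {"moves": "0.5 0 0 0 0 0 0;1 0 0 0 0 0 0;1 0 0 0 0 0 0"}}

```text
time: 12.45
ee_pos: [0.5611, 0.0694, 0.0383]
tcp_rot: [-180.0, 0.4, 78.4]
wrist_force: [-3.3, -18.4, 5.9]
opening: -0.0
grasp_force: 9.4
```

The force is climbing and the arm has stalled, so the row is home. I'll back off, lift, and move to the far side of the knob.

>>> {"op": "carry_out", "data": {"moves": "-1 0 0 0 0 0 0;-2 0 0 0 0 0 0;-4 0 0 0 0 0 0;-8 0 0 0 0 0 0;-16 0 0 0 0 0 0;-25 0 0 0 0 0 0;-30 0 -10 0 0 0 0;-30 0 -40 0 0 0 0;-30 0 -70 0 0 0 0;-30 10 -90 0 0 0 0;-30 30 -95 0 0 0 0;-30 60 -95 0 0 0 0;-30 85 -95 0 0 0 0;-30 105 -95 0 0 0 0;-30 116 -95 0 0 0 0;-30 120 -95 0 0 0 0;-30 120 -95 0 0 0 0;-30 120 -95 0 0 0 0"}}

```text
time: 14.25
ee_pos: [0.673, 0.0192, 0.1337]
tcp_rot: [-180.0, -0.0, 78.6]
wrist_force: [-0.6, -0.2, -1.0]
opening: -0.0002
grasp_force: 0.0
```

```bash
python3 - <<'E'
from h import *
o=bot.get_obs(); print(o['time'],o['ee_pos'],o['tcp_rot'],o['wrist_force'],o['q'])
snap('wrist','w4');snap('scene','s4')
s=cv2.imread('pics/s4.png')[210:320,280:440]
w=cv2.imread('pics/w4.png')
im=np.zeros((600,800,3),np.uint8); im[:300,:400]=cv2.resize(w,(400,300)); im[300:,:436]=cv2.resize(s,(436,300))
cv2.imwrite('pics/c4.png',im)
E
```

```text
14.25 [0.67296512 0.01918126 0.133659  ] [-1.79999637e+02 -3.51456646e-03  7.85742170e+01] [-0.63193459 -0.20034853 -1.00969266] [1.63124174e+00 2.13885927e+01 1.68343641e+01 8.54453308e+01
 3.50567118e-03 1.03057025e+02]
```

View pics/c4.png

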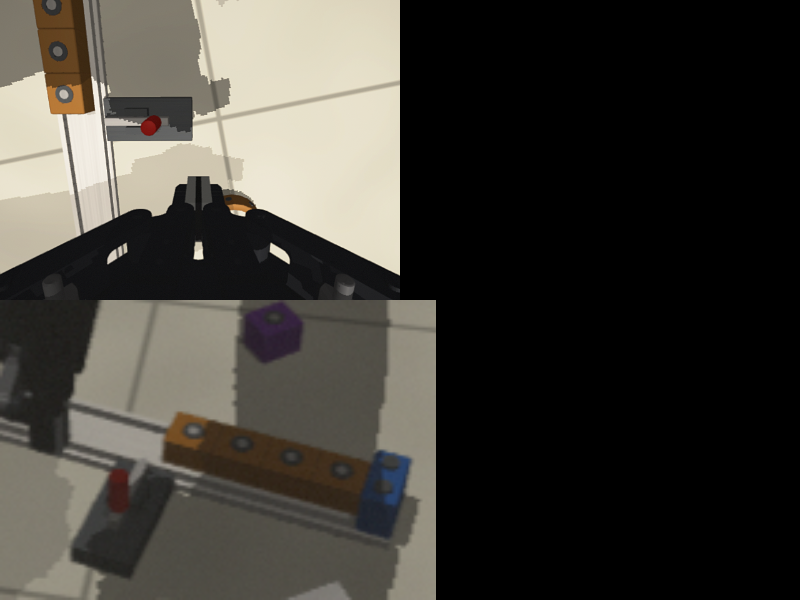

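The row is together against the stop. In the wrist picture the knob top is at about (238,205), and the bolt is still drawn out.

```bash
python3 - <<'E'
from h import *
d=load('w4'); e=np.array(d['ee']); Rt=R.from_euler('xyz',d['rot'],degrees=True).as_matrix()
a=cv2.imread('pics/w4.png').astype(int); m=(a[:,:,2]>90)&(a[:,:,1]<50)&(a[:,:,0]<60); m[:,300:]=0
y,x=np.nonzero(m); print(len(x),x.min(),x.max(),y.min(),y.max())
for uv in [(238,205)]:
    print(np.round(Rt.T@(atz(d,uv,.06)-e)*1000,1))
E
```

```text
480 225 249 192 216
[ 29.4 -41.2  73.7]
```

>>> {"op": "carry_out", "data": {"moves": "10 0 0 0 0 0 0;22 0 0 0 0 0 0;29 0 10 0 0 0 0;29 0 30 0 0 0 0;29 0 52 0 0 0 0;29 0 70 0 0 0 0;29 0 79 0 0 0 0;29 0 82 0 0 0 0;29 0 82 0 0 0 0;29 -4 82 0 0 0 0;29 -8 82 0 0 0 0;29 -11 82 0 0 0 0;29 -14 82 0 0 0 0;29 -17 82 0 0 0 0;29 -20 82 0 0 0 0;29 -23 82 0 0 0 0;29 -26 82 0 0 0 0;29 -29 82 0 0 0 0;29 -32 82 0 0 0 0;29 -35 82 0 0 0 0"}}

```text
time: 16.35
ee_pos: [0.6447, 0.0546, 0.0514]
tcp_rot: [180.0, -0.0, 78.6]
wrist_force: [1.3, -1.7, 1.0]
opening: 0.0001
grasp_force: 1.1
```

>>> {"op": "carry_out", "data": {"moves": "0 -3 0 0 0 0 0;0 -6 0 0 0 0 0;0 -9 0 0 0 0 0;0 -12 0 0 0 0 0;0 -15 0 0 0 0 0;0 -18 0 0 0 0 0;0 -20 0 0 0 0 0;0 -22 0 0 0 0 0;0 -24 0 0 0 0 0;0 -25 0 0 0 0 0;0 -25 0 0 0 0 0"}}

```text
time: 17.45
ee_pos: [0.6201, 0.0596, 0.0513]
tcp_rot: [-180.0, 0.0, 78.6]
wrist_force: [-0.3, -0.6, 0.4]
opening: -0.0003
grasp_force: 0.5
```

```bash
python3 - <<'E'
from h import *
o=bot.get_obs(); print(o['time'],o['ee_pos'],o['tcp_rot'],o['wrist_force'])
snap('wrist','w5'); w=cv2.imread('pics/w5.png')[50:480,100:540]
cv2.imwrite('pics/c5.png',w)
E
```

```text
17.45 [0.62014595 0.05955344 0.05125979] [-1.79986730e+02  1.23783951e-03  7.85773810e+01] [-0.25085936 -0.61609198  0.37481343]
```

View pics/c5.png

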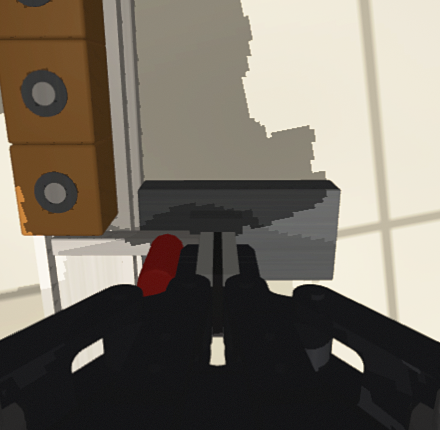

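The finger is pushing the knob, and the bar is sliding across behind the rear weight. I'll go on in small steps until it stops.

>>> {"op": "carry_out", "data": {"moves": "0 -2 0 0 0 0 0;0 -4 0 0 0 0 0;0 -5 0 0 0 0 0;0 -5 0 0 0 0 0"}}

```text
time: 17.9
ee_pos: [0.6152, 0.0606, 0.0512]
tcp_rot: [-180.0, -0.0, 78.6]
wrist_force: [0.8, -0.7, 0.0]
opening: 0.0
grasp_force: 0.5
```

>>> {"op": "carry_out", "data": {"moves": "0 -1 0 0 0 0 0;0 -2 0 0 0 0 0;0 -3 0 0 0 0 0;0 -3 0 0 0 0 0"}}

```text
time: 18.3
ee_pos: [0.6123, 0.0611, 0.0512]
tcp_rot: [-180.0, 0.0, 78.6]
wrist_force: [1.8, -0.3, 1.3]
opening: -0.0001
grasp_force: 0.7
```

>>> {"op": "carry_out", "data": {"moves": "0 -1 0 0 0 0 0;0 -2 0 0 0 0 0;0 -2 0 0 0 0 0"}}

```text
time: 18.6
ee_pos: [0.6104, 0.0615, 0.0513]
tcp_rot: [-180.0, -0.0, 78.6]
wrist_force: [0.9, -0.3, -0.3]
opening: -0.0001
grasp_force: 0.7
```

>>> {"op": "carry_out", "data": {"moves": "0 -1 0 0 0 0 0;0 -2 0 0 0 0 0;0 -2 0 0 0 0 0"}}

```text
time: 18.9
ee_pos: [0.61, 0.0616, 0.0515]
tcp_rot: [179.8, -0.0, 78.6]
wrist_force: [10.7, -1.8, -3.5]
opening: -0.0002
grasp_force: 5.0
```

>>> {"op": "carry_out", "data": {"moves": "0 -0.7 0 0 0 0 0;0 -0.7 0 0 0 0 0;0 -0.7 0 0 0 0 0"}}

```text
time: 19.2
ee_pos: [0.6099, 0.0616, 0.0516]
tcp_rot: [179.8, -0.0, 78.5]
wrist_force: [11.7, -2.3, -4.7]
opening: -0.0001
grasp_force: 6.4
```

>>> {"op": "carry_out", "data": {"moves": "0 1 0 0 0 0 0;0 3 0 0 0 0 0;0 8 0 0 0 0 0;0 18 0 0 0 0 0;0 30 -5 0 0 0 0;0 35 -30 0 0 0 0;0 35 -60 0 0 0 0;0 35 -90 0 0 0 0;-20 35 -110 0 0 0 0;-50 35 -120 0 0 0 0;-90 35 -120 0 0 0 0;-120 35 -120 0 0 0 0;-135 35 -120 0 0 0 0;-135 35 -120 0 0 0 0;-135 35 -120 0 0 0 0"}}

```text
time: 20.7
ee_pos: [0.6157, -0.0769, 0.1711]
tcp_rot: [-180.0, -0.0, 78.6]
wrist_force: [0.3, 0.1, -0.6]
opening: 0.0001
grasp_force: 0.0
```

```bash
python3 - <<'E'
from h import *
o=bot.get_obs(); print(o['time'],o['ee_pos'],o['wrist_force'])
snap('wrist','w6');snap('scene','s6')
s=cv2.imread('pics/s6.png')[210:350,280:440]
w=cv2.imread('pics/w6.png')[:240,100:500]
im=np.zeros((600,800,3),np.uint8); im[:240,:400]=w; im[:,400:]=0; im[250:,:400]=cv2.resize(s,(400,350))
cv2.imwrite('pics/c6.png',im[:,:400])
E
```

```text
20.7 [ 0.6157469  -0.07689332  0.17114007] [ 0.3477297   0.08689704 -0.61756225]
```

View pics/c6.png

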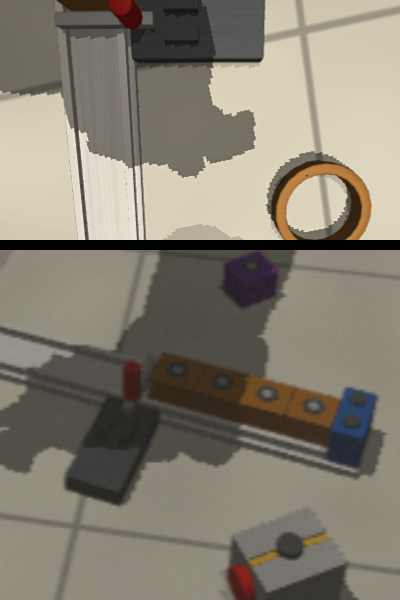

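The bolt bar lies right across the rail behind the rear weight. The row is together against the stop, and the arm is clear of everything.

```bash
python3 -c "
from workcell import bot
print(bot.job_done())"
```

```text
the job is handed in; nothing more can be done
None
```

I pushed the row of four weights home against the blue stop and slid the bolt fully across behind it, and I handed the job in at about 21 s with the arm clear and the bystanders not touched.

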